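# Lock the hold-down bar of a splice-cassette stand with its clevis pin

### The job

Secure the cassette on the sloping stand: gently gently gently swing the hold-down bar down the slope over it until you feel the bar land against the inside of the fork, then take the lock pin with the plain round handle from the pin block and push it through the fork and the bar until its collar sits flat on the fork, without forcing it. Let go of it there; leave the short T-handled pin in the block and the other things on the bench where they are.

Things in the scene. Friction and masses are not known exactly. Their poses are not given: they have to be found in the camera images.
- deck: Sloping aluminium deck of the stand, 180 x 236 x 10 mm, 25 degrees from level. Origin: centre of its upper face. x: up the slope; y: across, to the left looking up the slope; z: square to the face, outward. A flat clear cassette (75 x 110 x 13 mm) is fixed on its middle. The bar's pivot is at x=0, y=-85 mm (screw head up to z=39 mm).
- fork_nominal (a point): Point at x=0, y=85, z=40 mm of the deck (axes as the deck's). The steel fork round it is a U clevis open up the slope, 46 mm along x, 36 mm along y: lower jaw z=0 to 20, upper jaw z=34 to 40 mm of the deck, joined down-slope by a web. A 12 mm pin hole along z goes through both jaws, 12 mm up-slope of the web's inner face; the deck closes it below.
- stand: The fixed stand that carries the deck; origin on the table below the deck's centre, z up. The fork is clamped to the deck through slots, so its hole stands up to 9 mm up- or down-slope of fork_nominal: firm, not reported, to be found by feel or by eye. When the bar lies against the fork's web, the bar's hole and the fork's hole are in line.
- bar (a joint): Angle of the hold-down bar about its pivot, rad. 0: straight across the deck, along its +y; grows as the bar swings open, up the slope (end 1.1). The fork's web stops it somewhere from -0.053 to +0.053. Pivot friction (about 0.22 N m) holds it where it is left; gravity pulls it gently down-slope.
- bar_knob (a point): Centre of the top of the black round knob on the bar, 95 mm from the pivot; knob 18 mm diameter, z=36 to 64 mm of the deck. The bar is a flat, 24 x 8 mm, z=23 to 31 mm of the deck, with screw heads 2 mm high on it 50 and 125 mm from the pivot. Axes: z as the deck's, y along the bar from pivot to tip.
- bar_end: The flat end of the hold-down bar (one piece with it). Origin: centre of its 12 mm pin hole, on the upper face (z=31 mm of the deck), 170 mm from the pivot; the bar ends 17 mm beyond it. The hole lies hidden under the fork's upper jaw when the bar is in the fork. Axes as bar_knob.
- lock_pin: Steel lock pin with a plain grooved round handle, 70 g, standing in the pin block. Origin: on its axis at the collar's underside; z toward the handle. Shank 10 mm diameter, z=-36 to 0, the last 6 mm tapering to 6 mm; collar 21 mm diameter, z=0 to 4; neck 13 mm; handle 17 mm diameter, z=9 to 38 mm. Home in the stand: collar on the fork's upper jaw (origin at z=40 mm of the deck).
- lock_pin_tip (a point): Centre of the tip of the lock pin's shank, 36 mm below its collar's underside; axes as lock_pin.
- t_pin: Steel pin with a T handle (crossbar 52 x 12 mm, top 30 mm above the collar's underside) and a 24 mm shank, too short for the fork; it must stay in the pin block. Origin: collar's underside, z up.
- pin_block: Grey plastic block 50 x 160 x 42 mm, fixed; origin under its centre, z up. Three 12 mm holes, 39 mm deep, in its top along its y axis at -55, 0, +55 mm; the lock pin stands in one end hole and the T pin in the other, collars resting on the top.
- cleaver: Fibre cleaver, a dark box 85 x 58 x 51 mm, loose bystander; origin under its centre. Behind it, between pin block and stand, stands a fixed fusion splicer (centre about x=0.61, y=0.05 m, some 200 mm across, raised lid up to 0.2 m): carry the arm high and in front of it.
- tweezers_0: Steel tweezers lying flat, 122 mm long along its y axis, 8 mm high, loose bystander; origin under the centre.
- adapter_a: Metal fibre adapter, 12 x 34 x 12 mm, loose bystander; origin under the centre.

How it is judged (in metres and radians):
On the way, in this order (a step that is already met when the one before it is completed fails the run):
1. the bar is swung down into the fork (value of joint bar between -0.075 and 0.075 rad), for 0.2 s.
2. the lock pin is through fork and bar with its collar on the fork (z of lock_pin in the frame of deck between 0.037 and 0.043 m and x of lock_pin_tip in the frame of bar_end between -0.004 and 0.004 m and y of lock_pin_tip in the frame of bar_end between -0.004 and 0.004 m and angle between the z axis of lock_pin and the z axis of deck, either way round below 0.12 rad), for 0.2 s.
At the end, for the whole second after the job is handed in: The lock pin is through both jaws and the bar, collar within 3 mm of the upper jaw, axis within 0.12 rad of the deck's normal, tip within 4 mm of the bar hole's axis, at rest and released; the bar is within 0.075 rad of straight across; the T pin still stands in its place in the block (all of step 1 and all of step 2 and linear speed of lock_pin below 0.01 m/s and distance of t_pin from where it was at the start of the episode below 0.01 m and angle between t_pin's own z axis and vertical below 0.25 rad); the robot touches nothing.
It fails at once if the pin is forced against the stand with more than 60 N (contact force between lock_pin and deck above 60 N).
It fails at once if the end of the bar is driven against the fork (or anything else) with more than 30 N (contact force between bar_end and anything else above 30 N).
It fails at once if a bystander is pushed more than 20 mm (distance of any of cleaver, tweezers_0, adapter_a from where it was at the start of the episode above 0.02 m).
It fails at once if the T pin is taken out of the block (distance of t_pin from where it was at the start of the episode above 0.02 m).
It also fails if it takes over 61 s, if anything falls off the work surface, if the arm or the gripper's body presses on something with over 40 N, if the wrist force passes 120 N, or if a joint passes its speed limit or range.

### The arm

A 6-joint arm with a two-finger parallel gripper is mounted at the origin on a cart in front of the work surface, level with it; the furniture and walls round the work are solid. World frame = base frame: x ahead of the robot, y to its left, z up, the work surface at z = 0. Lengths are in mm, angles in rad, forces in N, time in s.
With the tool pointing down it reaches from about 300 to 750 mm from the base axis. Payload 8.5 kg.
Tool frame: the origin (TCP) lies at the very end of the fingers, on their centre line; the grasp point (between the pads) lies 19 mm behind it; z points along the fingers, y is the line along which they close (so a half turn about z gives the same grasp; the last joint's range is limited). The gripper opens to 85 mm and grips with 20 to 120 N. Pads are 22 mm wide; open, the fingers measure 114 mm over their backs; the gripper's body (76 mm by 85 mm) begins 54 mm behind the grasp point. The pads swing forward as they close: fully open they stand 13 mm farther back than shut.
Start: joints at [-1.553, 0.381, 1.297, -0, 1.464, -0.215], TCP at [126.882, -535.146, 231.322] pointing down, gripper open.
Joint ranges: [-3.11, 3.11], [-0.89, 2.33], [0.22, 2.48], [-1.42, 4.56], [0.17, 2.85], [-2.88, 2.88]. Speed limits (rad/s): [2.39, 2.39, 3.14, 3.14, 3.14, 3.14].

### API

Orientations are given as a unit quaternion [w, x, y, z].
In Python, from workcell import manip gives the robot as it stands.
- The arm moves only by the shell command python3 nudge.py, which reads ROWS from standard input. ROWS is a JSON object whose key "moves" holds a list of rows, 1 to 20 of them, each of 7 numbers: dx, dy, dz in a scale on which 1.0 is 600 mm, then a rotation vector rx, ry, rz in a scale on which 1.0 is 4 rad, then the finger opening in mm; each row is the pose to reach, as a shift and turn from the pose commanded when the command began, along the tool's axes at that moment; what a row does not reach only later rows make up. A row lasts 1/8 s, in which the tool goes at most 62.5 mm and 0.188 rad, less where a joint would pass 70% of its speed; a pose out of reach is approached as far as the arm can. The fingers move at their own pace and stop on an object; the grip force is fixed at half the most. Time passes only in rows, so rows that do not move let the fingers close. It prints the time, the measured TCP pose, the force, the opening and the grip force at its end. A shift or turn number past 1, either way, is cut back to 1. Input that does not fit is refused with a message, and nothing moves.
- manip.state(): the state, without advancing time (a new reading comes with each control period).
- manip.grab_frame(name): name is "scene" or "top" or "wrist"; returns the picture (400x640x3 uint8, red, green, blue); there is no depth.
- manip.calibration(name): a dict with "camera_matrix" (3x3 intrinsics, pixels), "R" (3x3) and "t" (3): a world point X has camera coordinates R X + t; the wrist camera has in their place "T_tool_cam" (4x4, takes a point from camera to tool coordinates, whose origin is the TCP and whose axes are the flange's). Camera axes: x right, y down, z forward; pixel columns grow to the right and rows downward; lengths in mm; the calibration is good to about 2 mm. The wrist camera is an equidistant fisheye: a pixel r from the principal point sees the ray r / f radians off the axis. A picture is of the moment at which its call begins: read the wrist's pose just before it. calibration takes no time and is no camera call.
- manip.job_done(): hands the job in; it is judged then, once.
The state is a dict: "time_s": time; "joint_positions": joint angles; "joint_velocities": joint speeds; "tau": joint torques, N m; "tool_pos": TCP position; "orientation": TCP orientation; "force": force on the tool from outside, world axes, zero at the start; "torque": the same for the moment, N m; "opening": finger opening in mm; "gripper_force": force on a finger pad.
Only numpy, scipy, OpenCV 4.12 (cv2) and the standard library are available. Lean on these libraries where they do the work, as an engineer would, in place of code of your own. Each camera call takes 0.05 s, during which the arm holds its last target. There are 200 camera calls.

## Working session

There is one attempt and no reset: what is moved stays moved. The work goes in short steps, Python scripts to look and compute and a shell command to move; the robot and the scene stay as the last step left them, time stands still between calls to the robot, and variables do not carry over. Pictures are saved under pics/ and viewed, at most 12 in all, crops included, and the job is handed in when it is done.

```bash
ls; mkdir -p pics; python3 - <<'E'
from workcell import manip
import cv2
s=manip.state();print(s)
for n in ("scene","top","wrist"):
    im=manip.grab_frame(n);cv2.imwrite(f"pics/{n}0.png",im[...,::-1])
    print(n,manip.calibration(n))
E
```

```text
nudge.py
pics
workcell.py
{'time_s': 0.0, 'joint_positions': array([-1.55328343e+00,  3.81195836e-01,  1.29828331e+00,  1.88006946e-05,
        1.46360121e+00, -2.15297542e-01]), 'joint_velocities': array([ 0.00063394,  0.00010029, -0.00149835, -0.00024009,  0.00370081,
        0.00175329]), 'tau': array([-5.14039966e-04, -4.48455763e+01, -2.31281966e+01, -3.13714472e-04,
        4.72473344e-03, -2.29900280e-05]), 'tool_pos': array([ 126.89061106, -534.85244989,  230.70426445]), 'orientation': array([-7.39292786e-04,  9.93232402e-01,  1.16141477e-01,  8.27411728e-05]), 'force': array([-0.18582651,  0.62359211, -0.7301693 ]), 'torque': array([-0.01038141, -0.013688  ,  0.02840191]), 'gripper_force': 0.0, 'opening': 85.4834605463123}
scene {'camera_matrix': array([[417.32474087,   0.        , 315.53864731],
       [  0.        , 417.32474087, 201.00006811],
       [  0.        ,   0.        ,   1.        ]]), 'R': array([[-0.77494193, -0.63159324, -0.02355825],
       [-0.3735381 ,  0.48774831, -0.7890316 ],
       [ 0.50983752, -0.60265377, -0.61390075]]), 't': array([346.14879289, 25
[... 249 characters left out ...]
211927],
       [-0.99595898,  0.00544618, -0.08964401],
       [ 0.08963083, -0.002618  , -0.99597162]]), 't': array([ -21.67932283,  497.64507807, 1491.26506052])}
wrist {'camera_matrix': array([[309.70691629,   0.        , 321.1701151 ],
       [  0.        , 309.70691629, 193.24006778],
       [  0.        ,   0.        ,   1.        ]]), 'T_tool_cam': array([[ 1.87929741e-04, -9.63660123e-01, -2.67131299e-01,
         6.79244751e+01],
       [ 9.99999796e-01,  3.44012851e-04, -5.37495097e-04,
         1.75494139e+00],
       [ 6.09859191e-04, -2.67131144e-01,  9.63659992e-01,
        -1.41617202e+02],
       [ 0.00000000e+00,  0.00000000e+00,  0.00000000e+00,
         1.00000000e+00]])}
```

View pics/scene0.png

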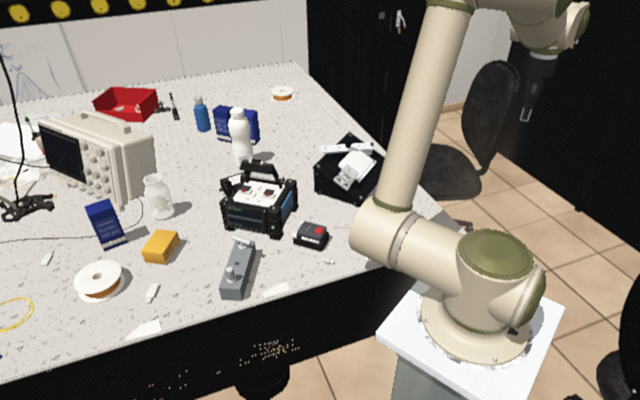

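View pics/top0.png

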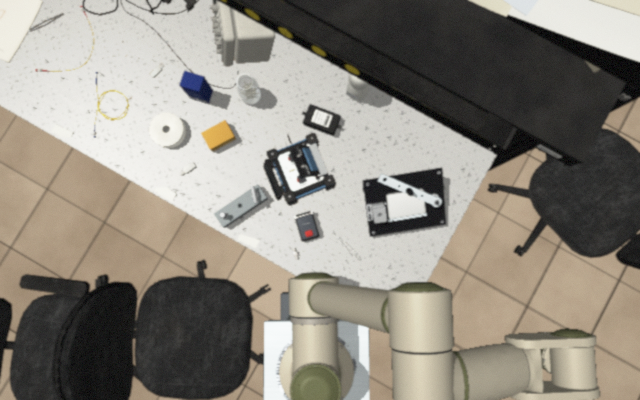

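Scene: pin block at about (238,268) with two pins, stand at (350,168). Top: stand at (405,203), fork left (378,212), bar partly open from pivot (437,200) to (380,182), block (243,207), cleaver (307,226), tweezers (350,248).

```bash
python3 - <<'E'
import cv2,numpy as np
t=cv2.imread("pics/top0.png");s=cv2.imread("pics/scene0.png")
r=lambda im,x,y,w,h,k:cv2.resize(im[y:y+h,x:x+w],None,fx=k,fy=k,interpolation=cv2.INTER_CUBIC)
a=r(t,350,155,110,90,4);b=r(t,205,175,90,60,4)
c=r(s,210,225,60,90,4)
H=np.zeros((600,800,3),np.uint8)
H[:360,:440]=a;H[360:600,:360]=b;H[0:360,450:690]=c
cv2.imwrite("pics/crop1.png",H)
E
```

```text
(no output)
```

View pics/crop1.png

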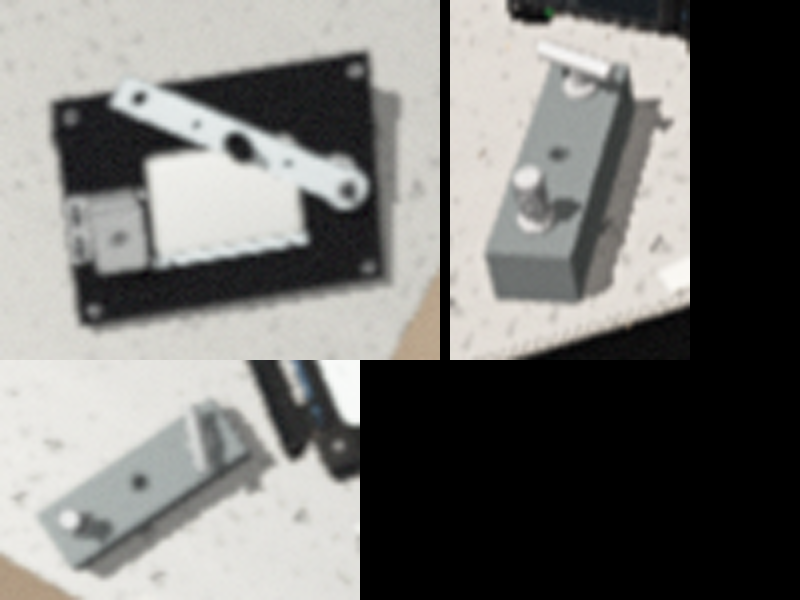

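Crop: deck corners at crop (52,101),(367,53),(387,280),(83,324); fork hole (118,238), pivot (347,188), lock pin at crop (69,519), T pin (207,435), mid hole (139,483). The lock pin is the end nearer the robot's front left.

```bash
cat > h.py <<'E'
import numpy as np,cv2
from workcell import manip
from scipy.optimize import least_squares
from scipy.spatial.transform import Rotation as Rn
def proj(name,P,pose=None):
    c=manip.calibration(name);K=c["camera_matrix"];P=np.atleast_2d(P)
    if name!="wrist":
        q=P@c["R"].T+c["t"];q=q/q[:,2:];return (q@K.T)[:,:2]
    p,R=pose;T=c["T_tool_cam"]
    q=((P-p)@R-T[:3,3])@T[:3,:3]
    th=np.arctan2(np.hypot(q[:,0],q[:,1]),q[:,2]);n=np.hypot(q[:,0],q[:,1])+1e-9
    return np.c_[K[0,2]+K[0,0]*th*q[:,0]/n,K[1,2]+K[0,0]*th*q[:,1]/n]
def toolpose(s=None):
    s=s or manip.state();q=s["orientation"]
    return np.array(s["tool_pos"]),Rn.from_quat([q[1],q[2],q[3],q[0]]).as_matrix()
SL=np.radians(25)
def deckR(yaw): return (Rn.from_euler('z',yaw)*Rn.from_euler('y',-SL)).as_matrix()
def deck(v): return np.array(v[:3]),deckR(v[3])
def delta(p,R,cmd=None):
    "shift and rotvec in tool axes to go to p,R"
    p0,R0=cmd or toolpose()
    return np.round(R0.T@(p-p0),1),np.round(Rn.from_matrix(R0.T@R).as_rotvec(),3)
E
python3 - <<'E'
from h import *
cr=lambda a,x0,y0:np.array([[x0+(u+.5)/4-.5,y0+(v+.5)/4-.5] for u,v in a])
obs=cr([(52,101),(367,53),(387,280),(83,324),(347,188)],350,155)
pts=np.array([[90,118,0],[90,-118,0],[-90,-118,0],[-90,118,0],[0,-85,39.]])
def f(v):
    p,R=deck(v);return (proj("top",pts@R.T+p)-obs).ravel()
r=least_squares(f,[500,-200,60,.15]);print(r.x,r.fun.round(1))
for z in (45,60,75,90):
    g=least_squares(lambda v:f([v[0],v[1],z,v[2]]),[500,-200,.15]);print(z,g.x.round(3),g.cost)
# block
ob=cr([(69,519-360),(139,483-360),(207,435-360)],205,175)
def fb(v):
    d=np.array([-np.sin(v[2]),np.cos(v[2])]);b=v[:2]
    P=np.array([[*(b+55*d),80],[*b,42],[*(b-55*d),72]]);return (proj("top",P)-ob).ravel()
g=least_squares(fb,[400,250,.5]);print(g.x,g.fun.round(1));v=g.x
d=np.array([-np.sin(v[2]),np.cos(v[2])]);print("lock",v[:2]+55*d,v[:2]-55*d)
P=[[*(v[:2]+55*d),42+38],[*(v[:2]),42]]
print(proj("scene",P))
E
```

```text
[ 5.07925399e+02 -2.68546306e+02  5.44548789e+01  1.54432450e-01] [ 0.3  0.4  0.6 -0.3 -0.8 -0.9 -0.6  0.3  0.3  0.5]
45 [ 5.08884e+02 -2.70257e+02  1.54000e-01] 1.6904616730638782
60 [ 5.07363e+02 -2.67543e+02  1.55000e-01] 1.5568147867316848
75 [ 5.05842e+02 -2.64829e+02  1.55000e-01] 2.4975892725283635
90 [ 5.04320e+02 -2.62115e+02  1.55000e-01] 4.580624784243166
[503.84689024 227.81421336   0.55953582] [ 0.6 -0.6  1.2 -0.3 -1.7  0.9]
lock [474.6532827  274.42680048] [533.04049779 181.20162623]
[[228.41604949 267.88068632]
 [237.32701034 261.9758044 ]]
```

```bash
python3 - <<'E'
from h import *
p,R=deck([507.6,-268,57,.155])
Rt=R@np.diag([1,-1,-1.])
print(delta(R@[0,0,160]+p,Rt), R@[0,0,160]+p)
E
```

```text
(array([ 364.6, -177.2,   29.1]), array([-0.018,  0.436,  0.076])) [ 440.79172549 -278.43901587  202.00924593]
```

Units first: shifts go in shares of 600 mm and turns go in shares of 4 rad. So 364.6 mm / 600 = 0.6077, 330 mm / 600 = 0.55, 0.436 rad / 4 = 0.109.

```bash
echo '{"moves": [[0.0667, -0.0417, 0, 0, 0, 0, 0], [0.1667, -0.0833, 0, -0.001, 0.025, 0.005, 0], [0.2667, -0.1333, 0, -0.002, 0.05, 0.01, 0], [0.3667, -0.1833, 0.0167, -0.003, 0.075, 0.015, 0], [0.4667, -0.2333, 0.0333, -0.0045, 0.1, 0.019, 0], [0.55, -0.275, 0.0483, -0.0045, 0.109, 0.019, 0], [0.6077, -0.2953, 0.0483, -0.0045, 0.109, 0.019, 0], [0.6077, -0.2953, 0.0483, -0.0045, 0.109, 0.019, 0], [0.6077, -0.2953, 0.0483, -0.0045, 0.109, 0.019, 0]]}' | python3 nudge.py
python3 - <<'E'
from h import *
print(toolpose());im=manip.grab_frame("wrist");cv2.imwrite("pics/w1.png",im[...,::-1])
E
```

```text
time_s: 1.27
tool_pos: [440.5, -278.8, 202.2]
orientation: [-0.016, 0.973, 0.076, 0.216]
force: [0.6, -0.1, -0.2]
opening: -0.2
gripper_force: 0.0
(array([ 440.53587824, -278.76335427,  202.24245294]), array([[ 0.89543808,  0.15501465,  0.41732614],
       [ 0.14098699, -0.98791153,  0.06444752],
       [ 0.42227161,  0.0011288 , -0.90646865]]))
```

View pics/w1.png

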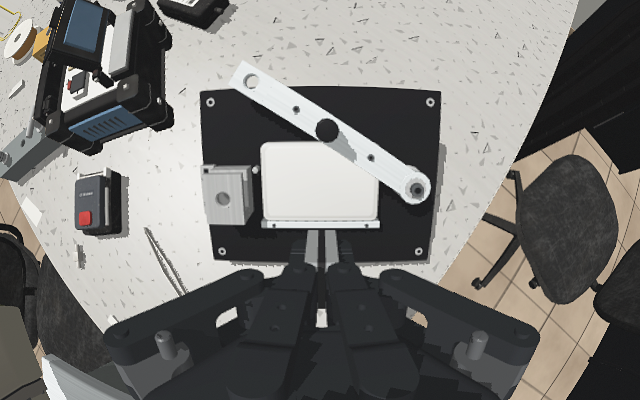

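Wrist view: fork hole (222,198), bar hole (251,82), knob (327,131), pivot (417,189); magnifying for precision.

```bash
python3 - <<'E'
import cv2
im=cv2.imread("pics/w1.png")[68:268,190:450]
cv2.imwrite("pics/w1c.png",cv2.resize(im,None,fx=3,fy=3,interpolation=cv2.INTER_CUBIC))
E
```

```text
(no output)
```

View pics/w1c.png

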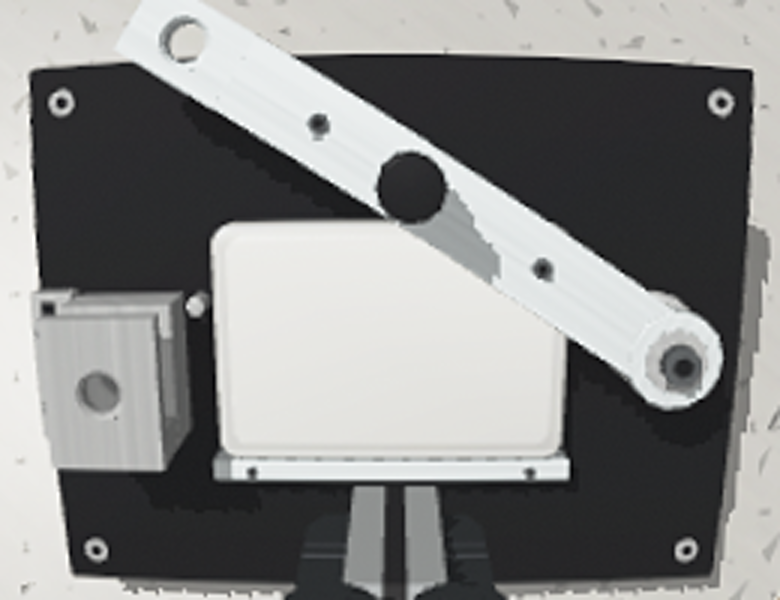

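Magnified: corners (30,72),(753,70),(714,585),(72,576), pivot (683,366), knob top (411,187), bar hole (183,39), fork hole (99,392), all crop px.

```bash
python3 - <<'E'
from h import *
pose=(np.array([ 440.536,-278.763,202.242]),np.array([[ 0.89543808,0.15501465,0.41732614],[ 0.14098699,-0.98791153,0.06444752],[ 0.42227161,0.0011288,-0.90646865]]))
c=np.array([(30,72),(753,70),(714,585),(72,576),(683,366),(411,187),(183,39),(99,392)],float)
obs=(c+.5)/3-.5+[190,68]
o2=np.array([(52,101),(367,53),(387,280),(83,324),(347,188)],float);o2=(o2+.5)/4-.5+[350,155]
def P(v):
    th,s=v[4:6];u=np.array([np.sin(th),np.cos(th)]);pv=np.array([0,-85.])
    return np.array([[90,118,0],[90,-118,0],[-90,-118,0],[-90,118,0],[0,-85,39],[*(pv+95*u),64],[*(pv+170*u),31],[s,85,40]])
def f(v,w=.5):
    p,R=deck(v);Q=P(v)@R.T+p
    return np.r_[(proj("wrist",Q,pose)-obs).ravel(),w*(proj("top",Q[:5])-o2).ravel()]
for w in (0,.5):
    r=least_squares(lambda v:f(v,w),[507,-268,57,.155,.6,0],x_scale=[1,1,1,.01,.01,1]);print(r.x.round(3));print(r.fun.round(1))
np.save("d.npy",r.x)
E
```

```text
[ 5.03132e+02 -2.69337e+02  6.66600e+01  1.55000e-01  5.79000e-01
 -6.84200e+00]
[-0.9 -0.7  0.7 -0.  -0.7 -2.3 -0.6  0.5 -0.   1.   0.3  0.6  0.8  0.3
 -0.1  0.   0.   0.   0.   0.   0.   0.   0.   0.   0.   0. ]
[ 5.03260e+02 -2.69274e+02  6.64950e+01  1.55000e-01  5.79000e-01
 -6.96300e+00]
[-0.9 -0.7  0.6 -0.1 -0.8 -2.4 -0.6  0.3 -0.2  0.9  0.3  0.5  0.8  0.3
 -0.1  0.   0.5  0.7  0.9  0.3  0.3  0.2  0.1  0.9  0.8  0.8]
```

```bash
python3 - <<'E'
from h import *
v=np.load("d.npy");p,R=deck(v);Rt=R@np.diag([1,-1,-1.])
for q in ([95,4,160],[95,4,44]): print(delta(R@q+p,Rt))
E
```

```text
(array([ 95.4,  -4.1, -10. ]), array([0.001, 0.   , 0.   ]))
(array([ 95.4,  -4.2, 106. ]), array([0.001, 0.   , 0.   ]))
```

In the tool's units: 106 mm / 600 = 0.1767, 95 mm / 600 = 0.1583.

```bash
echo '{"moves": [[0.0833, -0.0067, -0.0167, 0, 0, 0, 0], [0.1583, -0.0067, -0.0167, 0, 0, 0, 0], [0.1583, -0.0067, 0.0667, 0, 0, 0, 0], [0.1583, -0.0067, 0.1333, 0, 0, 0, 0], [0.1583, -0.0067, 0.1767, 0, 0, 0, 0], [0.1583, -0.0067, 0.1767, 0, 0, 0, 0]]}' | python3 nudge.py
echo '{"moves": [[-0.01, 0, 0, 0, 0, 0, 0], [-0.02, 0, 0, 0, 0, 0, 0], [-0.0283, 0, 0, 0, 0, 0, 0], [-0.035, 0, 0, 0, 0, 0, 0], [-0.0417, 0, 0, 0, 0, 0, 0], [-0.0483, 0, 0, 0, 0, 0, 0], [-0.055, 0, 0, 0, 0, 0, 0], [-0.0617, 0, 0, 0, 0, 0, 0], [-0.0683, 0, 0, 0, 0, 0, 0], [-0.075, 0, 0, 0, 0, 0, 0], [-0.0817, 0, 0, 0, 0, 0, 0], [-0.0883, 0, 0, 0, 0, 0, 0], [-0.0933, 0, 0, 0, 0, 0, 0], [-0.0983, 0, 0, 0, 0, 0, 0], [-0.1033, 0, 0, 0, 0, 0, 0], [-0.1067, 0, 0, 0, 0, 0, 0], [-0.11, 0, 0, 0, 0, 0, 0], [-0.1133, 0, 0, 0, 0, 0, 0], [-0.115, 0, 0, 0, 0, 0, 0], [-0.1167, 0, 0, 0, 0, 0, 0]]}' | python3 nudge.py
python3 - <<'E'
from h import *
v=np.load("d.npy");p,R=deck(v);s=manip.state()
print(R.T@(s["tool_pos"]-p), R.T@s["force"])
cv2.imwrite("pics/w2.png",manip.grab_frame("wrist")[...,::-1])
E
```

```text
time_s: 2.08
tool_pos: [568.6, -255.1, 144.7]
orientation: [-0.017, 0.974, 0.075, 0.215]
force: [0.3, -0.6, 0.8]
opening: -0.2
gripper_force: 0.0
time_s: 4.58
tool_pos: [506.8, -264.3, 116.8]
orientation: [-0.016, 0.973, 0.076, 0.216]
force: [2.2, 1.6, 0.8]
opening: -0.1
gripper_force: 1.0
[25.07935148  4.36833504 43.80000379] [ 2.53333748  1.2451732  -0.26652544]
```

View pics/w2.png

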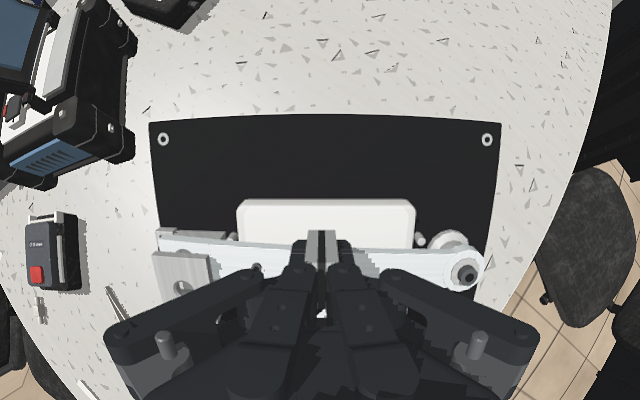

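The closed fingers are behind the knob, and the bar is entering the fork (at about (180,250)). The force is 2.5 N, which is just pivot friction.

In the tool's units: -5 mm / 600 = -0.0083, -4.5 mm / 600 = -0.0075.

```bash
echo '{"moves": [[-0.0017, 0, 0, 0, 0, 0, 0], [-0.0033, 0, 0, 0, 0, 0, 0], [-0.005, 0, 0, 0, 0, 0, 0], [-0.0067, 0, 0, 0, 0, 0, 0], [-0.0075, 0, 0, 0, 0, 0, 0], [-0.0083, 0, 0, 0, 0, 0, 0]]}' | python3 nudge.py
for i in 1 2; do :; done
echo '{"moves": [[-0.0008, 0, 0, 0, 0, 0, 0], [-0.0017, 0, 0, 0, 0, 0, 0]]}' | python3 nudge.py
```

```text
time_s: 5.38
tool_pos: [502.3, -265.0, 114.7]
orientation: [-0.016, 0.973, 0.076, 0.216]
force: [0.8, 2.8, 1.8]
opening: -0.1
gripper_force: 0.8
time_s: 5.62
tool_pos: [501.4, -265.2, 114.3]
orientation: [-0.016, 0.973, 0.076, 0.216]
force: [1.1, 0.9, 0.6]
opening: 0.1
gripper_force: 0.8
```

In the tool's units: -1 mm / 600 = -0.0017, -0.5 mm / 600 = -0.0008.

```bash
echo '{"moves": [[-0.0008, 0, 0, 0, 0, 0, 0], [-0.0017, 0, 0, 0, 0, 0, 0]]}' | python3 nudge.py|sed -n 2p\;4p; echo '{"moves": [[-0.0008, 0, 0, 0, 0, 0, 0], [-0.0017, 0, 0, 0, 0, 0, 0]]}' | python3 nudge.py|sed -n 2p\;4p; echo '{"moves": [[-0.0007, 0, 0, 0, 0, 0, 0]]}' | python3 nudge.py|sed -n 2p\;4p
```

```text
tool_pos: [500.5, -265.3, 113.8]
force: [1.0, 2.0, 1.2]
tool_pos: [499.6, -265.4, 113.4]
force: [0.4, 0.8, 1.5]
tool_pos: [499.2, -265.5, 113.2]
force: [0.7, 2.2, 1.1]
```

In the tool's units: -0.4 mm / 600 = -0.0007.

```bash
echo '{"moves": [[-0.0007, 0, 0, 0, 0, 0, 0]]}' | python3 nudge.py|sed -n 2p\;4p
```

```text
tool_pos: [498.9, -265.5, 113.1]
force: [0.5, 1.1, 1.4]
```

In the tool's units: -0.4 mm / 600 = -0.0007.

```bash
echo '{"moves": [[-0.0007, 0, 0, 0, 0, 0, 0]]}' | python3 nudge.py|sed -n 2p\;4p
```

```text
tool_pos: [498.6, -265.6, 112.9]
force: [2.8, 1.5, 2.3]
```

In the tool's units: -0.3 mm / 600 = -0.0005.

```bash
echo '{"moves": [[-0.0005, 0, 0, 0, 0, 0, 0], [-0.0005, 0, 0, 0, 0, 0, 0]]}' | python3 nudge.py|sed -n 2p\;4p
```

```text
tool_pos: [498.5, -265.6, 112.9]
force: [3.2, 3.2, 1.4]
```

In the tool's units: -0.3 mm / 600 = -0.0005.

```bash
echo '{"moves": [[-0.0005, 0, 0, 0, 0, 0, 0], [-0.0005, 0, 0, 0, 0, 0, 0]]}' | python3 nudge.py|sed -n 2p\;4p
```

```text
tool_pos: [498.4, -265.6, 112.9]
force: [5.3, 2.9, 1.4]
```

In the tool's units: -0.4 mm / 600 = -0.0007.

```bash
echo '{"moves": [[-0.0007, 0, 0, 0, 0, 0, 0], [-0.0007, 0, 0, 0, 0, 0, 0]]}' | python3 nudge.py|sed -n 2p\;4p
```

```text
tool_pos: [498.4, -265.6, 112.9]
force: [7.1, 2.6, 2.5]
```

In the tool's units: -150 mm / 600 = -0.25, -130 mm / 600 = -0.2167.

```bash
echo '{"moves": [[0.0067, 0, 0, 0, 0, 0, 0], [0.0167, 0, 0, 0, 0, 0, 0], [0.0167, 0, -0.05, 0, 0, 0, 0], [0, 0, -0.1333, 0, 0, 0, 0], [-0.0667, 0, -0.2167, 0, 0, 0, 0], [-0.1, 0, -0.25, 0, 0, 0, 0]]}' | python3 nudge.py
python3 - <<'E'
from h import *
R=Rn.from_euler('z',.4).as_matrix()@np.diag([1,-1,-1.])
for q in ([400,-100,270],[380,50,270],[400,200,250],[440,274,200],[474.6,274.4,170]): print(delta(np.array(q),R))
E
```

```text
time_s: 8.0
tool_pos: [379.8, -284.4, 224.7]
orientation: [-0.015, 0.973, 0.076, 0.216]
force: [1.3, -0.5, -0.7]
opening: -0.2
gripper_force: 0.0
(array([  63.3, -178.9,  -21.3]), array([ 0.057, -0.434, -0.241]))
(array([  66.5, -330.2,  -20.4]), array([ 0.057, -0.434, -0.241]))
(array([  97.1, -475.4,   15.3]), array([ 0.057, -0.434, -0.241]))
(array([ 122.2, -542.6,   81.9]), array([ 0.057, -0.434, -0.241]))
(array([ 140.6, -537.8,  123.5]), array([ 0.057, -0.434, -0.241]))
```

In the tool's units: -540 mm / 600 = -0.9, -538 mm / 600 = -0.8967, -0.434 rad / 4 = -0.1085.

```bash
echo '{"moves": [[0.0333, -0.0917, -0.0167, 0.0025, -0.0225, -0.0125, 0], [0.0667, -0.1833, -0.0333, 0.005, -0.045, -0.025, 0], [0.1, -0.275, -0.035, 0.0075, -0.0675, -0.0375, 0], [0.1067, -0.3667, -0.035, 0.0125, -0.095, -0.0525, 0], [0.1083, -0.4583, -0.035, 0.0143, -0.1085, -0.0603, 40], [0.11, -0.55, -0.0333, 0.0143, -0.1085, -0.0603, 40], [0.1267, -0.6333, -0.0167, 0.0143, -0.1085, -0.0603, 40], [0.1433, -0.7167, 0, 0.0143, -0.1085, -0.0603, 40], [0.1617, -0.8, 0.025, 0.0143, -0.1085, -0.0603, 40], [0.1917, -0.8667, 0.0833, 0.0143, -0.1085, -0.0603, 40], [0.2083, -0.9, 0.15, 0.0143, -0.1085, -0.0603, 40], [0.22, -0.8967, 0.1833, 0.0143, -0.1085, -0.0603, 40], [0.22, -0.8967, 0.1833, 0.0143, -0.1085, -0.0603, 40], [0.22, -0.8967, 0.1833, 0.0143, -0.1085, -0.0603, 40]]}' | python3 nudge.py
python3 - <<'E'
from h import *
pp=toolpose();print(pp);np.savez("p3.npz",p=pp[0],R=pp[1]);im=manip.grab_frame("wrist");cv2.imwrite("pics/w3.png",im[...,::-1])
v=[503.85,227.8,.5595];d=np.array([-np.sin(v[2]),np.cos(v[2])])
print(proj("wrist",[[*(v[:2]+55*d),80],[*v[:2],42],[*(v[:2]-55*d),72]],pp))
E
```

```text
time_s: 9.75
tool_pos: [462.3, 272.6, 179.8]
orientation: [-0.001, 0.98, 0.199, 0.001]
force: [-0.6, 0.4, 0.3]
opening: 39.9
gripper_force: 0.0
(array([462.28751545, 272.57393402, 179.81953057]), array([[ 9.21104988e-01,  3.89313447e-01,  8.00082765e-04],
       [ 3.89310451e-01, -9.21103111e-01,  2.53583826e-03],
       [ 1.72419466e-03, -2.02429269e-03, -9.99996465e-01]]))
[[323.2617878  179.72486684]
 [381.81062438 161.58536511]
 [449.18346428 158.78014552]]
```

View pics/w3.png

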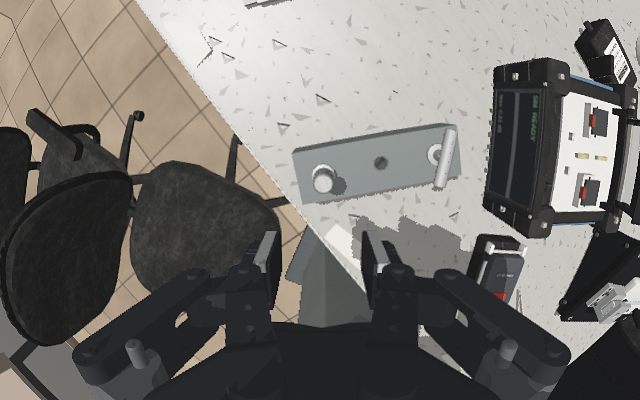

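```bash
python3 - <<'E'
from h import *
z=np.load("p3.npz");pp=(z["p"],z["R"])
im=cv2.imread("pics/w3.png");k=8
c=cv2.resize(im[145:215,290:390],None,fx=k,fy=k,interpolation=cv2.INTER_CUBIC)
v=[503.85,227.8,.5595];d=np.array([-np.sin(v[2]),np.cos(v[2])])
a=np.linspace(0,2*np.pi,60)
def circ(cx,cy,zz,r,col):
    q=proj("wrist",np.c_[cx+r*np.cos(a),cy+r*np.sin(a),0*a+zz],pp)
    q=((q+.5-[290,145])*k-.5).astype(int);cv2.polylines(c,[q],True,col,1)
l=v[:2]+55*d
circ(*l,80,8.5,(0,0,255));circ(*l,46,10.5,(0,255,0));circ(*v[:2],42,6,(255,0,0))
cv2.imwrite("pics/w3c.png",c)
E
```

```text
(no output)
```

View pics/w3c.png

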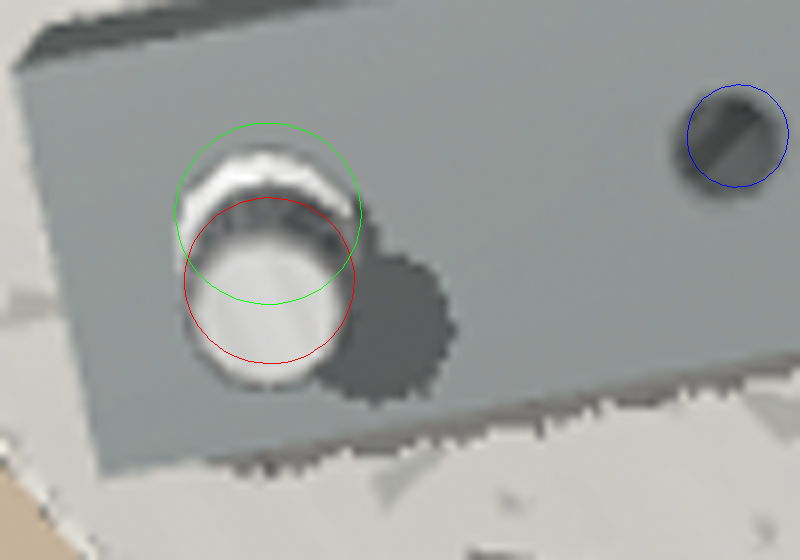

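Overlay: the pin really lies at handle top (267,309), collar (267,239), mid hole (728,146), about 3 px (2.5 mm) nearer the robot than predicted. I'll correct for that.

```bash
python3 - <<'E'
from h import *
z=np.load("p3.npz");pp=(z["p"],z["R"])
o=(np.array([(267,309),(267,239),(728,146)])+.5)/8-.5+[290,145]
g=lambda v:proj("wrist",[[v[0],v[1],80],[v[0],v[1],46],[v[2],v[3],42]],pp)
r=least_squares(lambda v:(g(v)-o).ravel(),[474,274,504,228]);print(r.x,r.fun.round(2),np.hypot(*(r.x[:2]-r.x[2:])))
R=Rn.from_euler('z',.4).as_matrix()@np.diag([1,-1,-1.])
print(delta(np.array([*r.x[:2],52]),R))
E
```

```text
[471.95105693 273.50032864 502.33045962 228.39224894] [ 0.05 -0.   -0.06  0.   -0.   -0.  ] 54.38425289161281
(array([  9. ,   3.3, 128. ]), array([-0.002, -0.002, -0.   ]))
```

In the tool's units: 128 mm / 600 = 0.2133, 127 mm / 600 = 0.2117.

```bash
echo '{"moves": [[0.015, 0.0055, 0.05, 0, 0, 0, 40], [0.015, 0.0055, 0.1167, 0, 0, 0, 40], [0.015, 0.0055, 0.1667, 0, 0, 0, 40], [0.015, 0.0055, 0.1967, 0, 0, 0, 40], [0.015, 0.0055, 0.2117, 0, 0, 0, 40], [0.015, 0.0055, 0.2133, 0, 0, 0, 40], [0.015, 0.0055, 0.2133, 0, 0, 0, 10], [0.015, 0.0055, 0.2133, 0, 0, 0, 10], [0.015, 0.0055, 0.2133, 0, 0, 0, 10], [0.015, 0.0055, 0.2133, 0, 0, 0, 10], [0.015, 0.0055, 0.2133, 0, 0, 0, 10], [0.015, 0.0055, 0.2133, 0, 0, 0, 10]]}' | python3 nudge.py
```

```text
time_s: 11.3
tool_pos: [472.1, 274.2, 51.6]
orientation: [-0.001, 0.98, 0.199, 0.001]
force: [-1.5, -1.2, 6.5]
opening: 15.4
gripper_force: 58.6
```

In the tool's units: -190 mm / 600 = -0.3167, -130 mm / 600 = -0.2167.

```bash
echo '{"moves": [[0, 0, -0.0133, 0, 0, 0, 10], [0, 0, -0.0333, 0, 0, 0, 10], [0, 0, -0.0667, 0, 0, 0, 10], [0, 0, -0.1333, 0, 0, 0, 10], [0, 0, -0.2167, 0, 0, 0, 10], [0, 0, -0.3167, 0, 0, 0, 10], [0, 0, -0.3167, 0, 0, 0, 10]]}' | python3 nudge.py
python3 - <<'E'
from h import *
pp=toolpose();np.savez("p4.npz",p=pp[0],R=pp[1]);im=manip.grab_frame("wrist")[...,::-1];cv2.imwrite("pics/w4.png",im)
q=proj("wrist",[pp[0]+pp[1]@[0,0,46],pp[0]+pp[1]@[0,0,10]],pp);print(q)
cv2.imwrite("pics/w4c.png",cv2.resize(im[180:330,240:410],None,fx=4,fy=4,interpolation=cv2.INTER_CUBIC))
E
```

```text
time_s: 12.18
tool_pos: [473.1, 274.2, 245.8]
orientation: [-0.002, 0.98, 0.199, 0.005]
force: [0.3, -0.6, -0.9]
opening: 15.2
gripper_force: 58.6
[[318.54457818 216.65709589]
 [317.96149501 239.44767485]]
```

View pics/w4c.png

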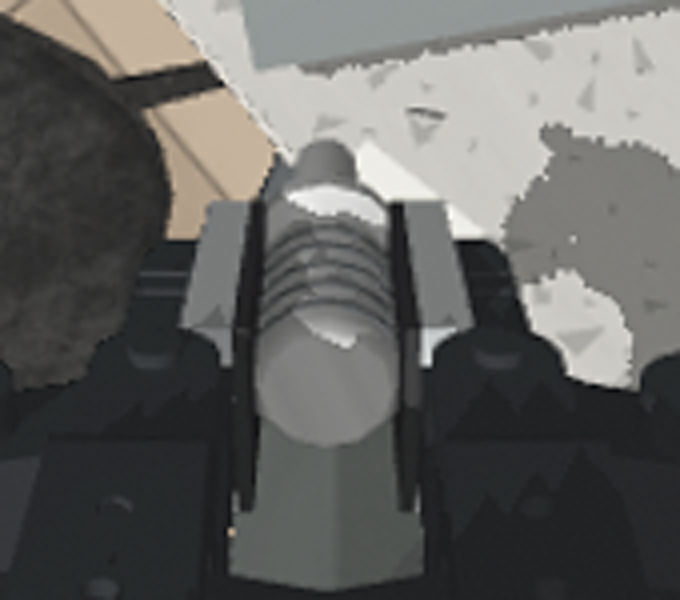

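The pin is held straight between the pads: tip about (326,158), handle top (326,373) in the crop. Pads centre at crop x≈327, so camera calibration has about a 2 mm lateral bias. I'll use same-camera differences to cancel it.

```bash
python3 - <<'E'
from h import *
pp=(np.zeros(3),np.eye(3))
o=(np.array([(326.5,158),(326,373)])+.5)/4-.5+[240,180]
r=least_squares(lambda v:(proj("wrist",[[v[0],v[1],v[2]+46],[v[0],v[1],v[2]-28]],pp)-o).ravel(),[0,0,0]);print("pin in tool",r.x,r.fun.round(2))
v=np.load("d.npy");p,R=deck(v)
print("contact tcp deck",R.T@(np.array([498.4,-265.6,112.9])-p),"expected x",.559*v[5]+20)
E
```

```text
pin in tool [-7.12595061  1.71784625 14.70605327] [-0.03 -0.    0.02  0.  ]
contact tcp deck [15.77393462  4.38022278 43.84627555] expected x 16.107508214206984
```

```bash
python3 - <<'E'
from h import *
pp=(np.zeros(3),np.eye(3))
o=(np.array([(326.5,158),(326,373)])+.5)/4-.5+[240,180]
for z in (-2,0,2,4):
    r=least_squares(lambda v:(proj("wrist",[[v[0],v[1],z+45.6],[v[0],v[1],z-28.4]],pp)-o).ravel(),[0,0]);print(z,r.x,r.fun.round(2))
a=np.array([[0,0,46],[0,0,10],[0,0,-28],[2,0,46],[2,0,-28]]);print(proj("wrist",a,pp).round(1))
# predicted bounds of handle top disc, collar
t=np.linspace(0,6.283,80)
for r_,zz in ((8.5,-28.4),(10.5,5.6),(3,45.6),(5,39.6)):
    q=proj("wrist",np.c_[r_*np.cos(t),r_*np.sin(t),0*t+zz],pp);print(zz,q.min(0).round(1),q.max(0).round(1))
E
```

```text
-2 [1.59996042 1.72772419] [-0.02 -3.56  0.01  2.56]
0 [0.57200101 1.72655932] [-0.02 -3.09  0.01  2.24]
2 [-0.45373014  1.72539804] [-0.02 -2.64  0.01  1.92]
4 [-1.47732141  1.72423926] [-0.02 -2.21  0.01  1.61]
[[318.5 216.7]
 [318.  239.4]
 [317.  275.8]
 [318.5 213.7]
 [317.  271.7]]
-28.4 [296.9 258.6] [337.2 292.8]
5.6 [297.8 224.1] [338.  260.6]
45.6 [313.9 212.5] [323.2 221.2]
39.6 [310.4 212.6] [326.5 227.6]
```

```bash
python3 - <<'E'
from h import *
v=np.load("d.npy");p,R=deck(v);Rt=R@np.diag([1,-1,-1.])
hole=np.array([v[5],85,40])
for dz in (80,8):
    T=p+R@(hole+[0,0,dz])-Rt@np.array([-1.2,1.75,45.6]); print(T,delta(T,Rt))
for q in ([395,200,275],[390,0,275],[400,-140,275]): print(delta(np.array(q),Rt))
E
```

```text
[ 415.55725421 -195.17790917  214.14431455] (array([-235.3,  409.7,   26.7]), array([-0.056,  0.43 ,  0.242]))
[ 445.62080113 -190.47922187  148.89015389] (array([-206.1,  417.3,   92.1]), array([-0.056,  0.43 ,  0.242]))
(array([-99.6,  37.8, -32.8]), array([-0.056,  0.43 ,  0.242]))
(array([-182.3,  219.9,  -33.5]), array([-0.056,  0.43 ,  0.242]))
(array([-227.8,  352.7,  -34. ]), array([-0.056,  0.43 ,  0.242]))
```

In the tool's units: 416.5 mm / 600 = 0.6942, 390 mm / 600 = 0.65, 0.43 rad / 4 = 0.1075.

```bash
echo '{"moves": [[-0.0833, 0.0317, -0.0267, 0, 0, 0, 10], [-0.165, 0.0633, -0.055, 0, 0.0125, 0.0075, 10], [-0.1983, 0.1383, -0.055, -0.0025, 0.0275, 0.015, 10], [-0.2333, 0.2133, -0.055, -0.005, 0.0425, 0.025, 10], [-0.2683, 0.29, -0.055, -0.0075, 0.06, 0.035, 10], [-0.3033, 0.3667, -0.055, -0.01, 0.08, 0.045, 10], [-0.3333, 0.45, -0.055, -0.0125, 0.1, 0.055, 10], [-0.3583, 0.525, -0.055, -0.014, 0.1075, 0.0605, 10], [-0.38, 0.5883, -0.05, -0.014, 0.1075, 0.0605, 10], [-0.3917, 0.65, -0.0083, -0.014, 0.1075, 0.0605, 10], [-0.3922, 0.6828, 0.0433, -0.014, 0.1075, 0.0605, 10], [-0.3667, 0.6883, 0.1, -0.014, 0.1075, 0.0605, 10], [-0.3483, 0.6942, 0.14, -0.014, 0.1075, 0.0605, 10], [-0.3483, 0.6942, 0.14, -0.014, 0.1075, 0.0605, 10], [-0.3483, 0.6942, 0.14, -0.014, 0.1075, 0.0605, 10]]}' | python3 nudge.py
python3 - <<'E'
from h import *
v=np.load("d.npy");p,R=deck(v);Rt=R@np.diag([1,-1,-1.])
pp=toolpose()
hole=np.array([v[5],85,40]);tip=pp[0]+pp[1]@np.array([-1.2,1.75,45.6]);print("tip in deck",R.T@(tip-p))
T=p+R@(hole+[0,0,8])-Rt@np.array([-1.2,1.75,45.6]); print(delta(T,Rt))
E
```

```text
time_s: 14.1
tool_pos: [441.7, -191.1, 156.0]
orientation: [-0.016, 0.974, 0.076, 0.214]
force: [-0.1, -0.3, -0.6]
opening: 14.9
gripper_force: 58.7
tip in deck [-7.80845868 84.94521372 56.10768285]
(array([ 0.7, -0. ,  8.1]), array([ 0.001,  0.004, -0.   ]))
```

In the tool's units: 8 mm / 600 = 0.0133, 4 mm / 600 = 0.0067, 0.004 rad / 4 = 0.001.

```bash
echo '{"moves": [[0.0012, 0, 0.0067, 0.0003, 0.001, 0, 10], [0.0012, 0, 0.0133, 0.0003, 0.001, 0, 10], [0.0012, 0, 0.0133, 0.0003, 0.001, 0, 10]]}' | python3 nudge.py
python3 - <<'E'
from h import *
pp=toolpose();np.savez("p5.npz",p=pp[0],R=pp[1]);im=manip.grab_frame("wrist")[...,::-1];cv2.imwrite("pics/w5.png",im)
v=np.load("d.npy");p,R=deck(v)
print(proj("wrist",[p+R@[v[5],85,40],pp[0]+pp[1]@[-1.2,1.75,45.6]],pp))
cv2.imwrite("pics/w5c.png",cv2.resize(im[160:250,260:380],None,fx=6.5,fy=6.5,interpolation=cv2.INTER_CUBIC))
E
```

```text
time_s: 14.48
tool_pos: [445.8, -190.5, 148.5]
orientation: [-0.017, 0.973, 0.076, 0.216]
force: [-0.3, -0.2, -0.6]
opening: 14.7
gripper_force: 58.7
[[321.35216427 214.67198839]
 [321.40598729 218.61245685]]
```

View pics/w5c.png

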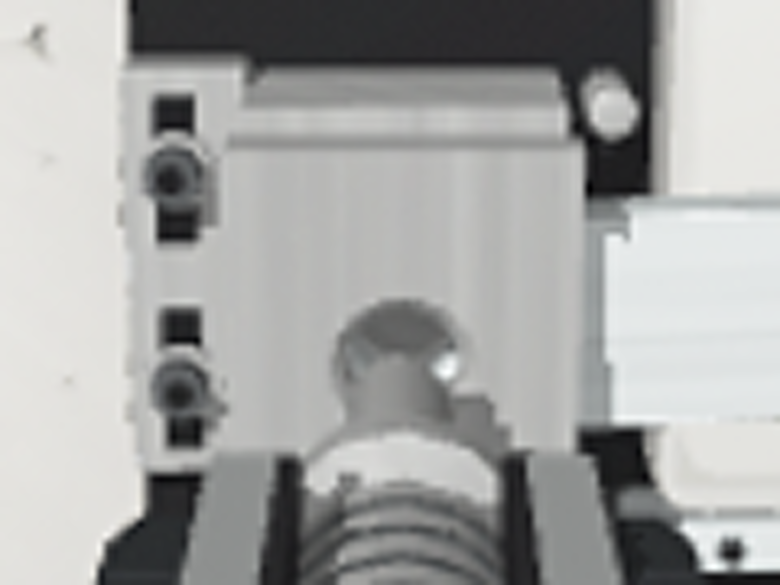

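The hole centre is at crop (401,360) = full (321.3,214.8). The pin tip lies over it, at crop x≈402 with its far edge at y≈350. Both match the prediction to within half a pixel, so I'm inserting gently.

In the tool's units: 12 mm / 600 = 0.02, 11 mm / 600 = 0.0183.

```bash
echo '{"moves": [[0, 0, 0.0033, 0, 0, 0, 10], [0, 0, 0.0067, 0, 0, 0, 10], [0, 0, 0.01, 0, 0, 0, 10], [0, 0, 0.0133, 0, 0, 0, 10], [0, 0, 0.015, 0, 0, 0, 10], [0, 0, 0.0167, 0, 0, 0, 10], [0, 0, 0.0183, 0, 0, 0, 10], [0, 0, 0.02, 0, 0, 0, 10]]}' | python3 nudge.py; echo '{"moves": [[0, 0, 0.0017, 0, 0, 0, 10], [0, 0, 0.0033, 0, 0, 0, 10], [0, 0, 0.005, 0, 0, 0, 10]]}' | python3 nudge.py
```

```text
time_s: 15.52
tool_pos: [450.9, -189.8, 137.7]
orientation: [-0.017, 0.973, 0.076, 0.216]
force: [-0.4, 0.2, -0.0]
opening: 15.4
gripper_force: 58.7
time_s: 15.9
tool_pos: [452.1, -189.6, 134.9]
orientation: [-0.017, 0.973, 0.076, 0.216]
force: [-0.0, -0.1, -1.3]
opening: 15.4
gripper_force: 58.7
```

In the tool's units: 4 mm / 600 = 0.0067, 3 mm / 600 = 0.005.

```bash
echo '{"moves": [[0, 0, 0.0017, 0, 0, 0, 10], [0, 0, 0.0033, 0, 0, 0, 10], [0, 0, 0.005, 0, 0, 0, 10], [0, 0, 0.0067, 0, 0, 0, 10]]}' | python3 nudge.py
```

```text
time_s: 16.4
tool_pos: [453.8, -189.3, 131.3]
orientation: [-0.017, 0.973, 0.076, 0.216]
force: [0.6, -0.4, -0.8]
opening: 15.2
gripper_force: 58.7
```

In the tool's units: 4 mm / 600 = 0.0067, 3 mm / 600 = 0.005.

```bash
echo '{"moves": [[0, 0, 0.0017, 0, 0, 0, 10], [0, 0, 0.0033, 0, 0, 0, 10], [0, 0, 0.005, 0, 0, 0, 10], [0, 0, 0.0067, 0, 0, 0, 10]]}' | python3 nudge.py
```

```text
time_s: 16.9
tool_pos: [455.5, -189.1, 127.7]
orientation: [-0.017, 0.973, 0.076, 0.216]
force: [0.0, -0.6, -0.2]
opening: 15.2
gripper_force: 58.7
```

```bash
echo '{"moves": [[0, 0, 0.0017, 0, 0, 0, 10], [0, 0, 0.0033, 0, 0, 0, 10], [0, 0, 0.005, 0, 0, 0, 10]]}' | python3 nudge.py
```

```text
time_s: 17.27
tool_pos: [456.7, -188.9, 125.0]
orientation: [-0.017, 0.973, 0.075, 0.216]
force: [0.4, 0.1, -1.5]
opening: 15.1
gripper_force: 58.7
```

In the tool's units: 4 mm / 600 = 0.0067, 3 mm / 600 = 0.005.

```bash
echo '{"moves": [[0, 0, 0.0017, 0, 0, 0, 10], [0, 0, 0.0033, 0, 0, 0, 10], [0, 0, 0.005, 0, 0, 0, 10], [0, 0, 0.0067, 0, 0, 0, 10]]}' | python3 nudge.py|sed -n 2p\;4p
```

```text
tool_pos: [458.4, -188.6, 121.3]
force: [-0.0, 0.6, 0.3]
```

In the tool's units: 4 mm / 600 = 0.0067, 3 mm / 600 = 0.005.

```bash
echo '{"moves": [[0, 0, 0.0017, 0, 0, 0, 10], [0, 0, 0.0033, 0, 0, 0, 10], [0, 0, 0.005, 0, 0, 0, 10], [0, 0, 0.0067, 0, 0, 0, 10]]}' | python3 nudge.py|sed -n 2p\;4p
```

```text
tool_pos: [460.1, -188.4, 117.7]
force: [0.6, -0.5, 0.4]
```

In the tool's units: 4 mm / 600 = 0.0067, 3 mm / 600 = 0.005.

```bash
echo '{"moves": [[0, 0, 0.0017, 0, 0, 0, 10], [0, 0, 0.0033, 0, 0, 0, 10], [0, 0, 0.005, 0, 0, 0, 10], [0, 0, 0.0067, 0, 0, 0, 10]]}' | python3 nudge.py|sed -n 2p\;4p
```

```text
tool_pos: [461.7, -188.1, 114.1]
force: [0.6, 0.1, -1.3]
```

Units first: shifts go in shares of 600 mm and turns go in shares of 4 rad. So 3 mm / 600 = 0.005, 2 mm / 600 = 0.0033.

```bash
echo '{"moves": [[0, 0, 0.0017, 0, 0, 0, 10], [0, 0, 0.0033, 0, 0, 0, 10], [0, 0, 0.005, 0, 0, 0, 10]]}' | python3 nudge.py|sed -n 2p\;4p
```

```text
tool_pos: [463.0, -187.9, 111.3]
force: [-0.2, -0.1, -1.4]
```

In the tool's units: 1 mm / 600 = 0.0017, 0.5 mm / 600 = 0.0008.

```bash
echo '{"moves": [[0, 0, 0.0008, 0, 0, 0, 10], [0, 0, 0.0017, 0, 0, 0, 10]]}' | python3 nudge.py|sed -n 2p\;4p
```

```text
tool_pos: [463.4, -187.8, 110.5]
force: [-0.8, 0.5, -0.6]
```

In the tool's units: 1 mm / 600 = 0.0017, 0.5 mm / 600 = 0.0008.

```bash
echo '{"moves": [[0, 0, 0.0008, 0, 0, 0, 10], [0, 0, 0.0017, 0, 0, 0, 10]]}' | python3 nudge.py|sed -n 2p\;4p
```

```text
tool_pos: [463.6, -187.8, 110.3]
force: [-12.3, 0.6, 15.8]
```

In the tool's units: 0.5 mm / 600 = 0.0008.

```bash
echo '{"moves": [[0, 0, 0.0008, 0, 0, 0, 10], [0, 0, 0.0008, 0, 0, 0, 10]]}' | python3 nudge.py|sed -n 2p\;4p
```

```text
tool_pos: [463.7, -187.9, 110.3]
force: [-13.2, 1.3, 19.2]
```

In the tool's units: -0.7 mm / 600 = -0.0012.

```bash
echo '{"moves": [[0, 0, -0.0012, 0, 0, 0, 10], [0, 0, -0.0012, 0, 0, 0, 25], [0, 0, -0.0012, 0, 0, 0, 34], [0, 0, -0.0012, 0, 0, 0, 34], [0, 0, -0.0012, 0, 0, 0, 34], [0, 0, -0.0012, 0, 0, 0, 34]]}' | python3 nudge.py; echo '{"moves": [[0, 0, -0.0167, 0, 0, 0, 34], [0, 0, -0.0417, 0, 0, 0, 34], [0, 0, -0.0833, 0, 0, 0, 34], [-0.0333, 0, -0.1667, 0, 0, 0, 34], [-0.0333, 0, -0.1667, 0, 0, 0, 34]]}' | python3 nudge.py
python3 - <<'E'
from h import *
v=np.load("d.npy");p,R=deck(v);pp=toolpose();im=cv2.cvtColor(manip.grab_frame("wrist"),cv2.COLOR_RGB2BGR)
k=5;o=[215,100];c=cv2.resize(im[100:220,215:375],None,fx=k,fy=k,interpolation=cv2.INTER_CUBIC)
a=np.linspace(0,6.283,60)
for r,z,col in((10.5,44,(0,255,0)),(8.5,78,(0,0,255))):
    q=proj("wrist",np.c_[v[5]+r*np.cos(a),85+r*np.sin(a),0*a+z]@R.T+p,pp);print(q.mean(0))
    cv2.polylines(c,[((q-o+.5)*k).astype(int)],True,col,1)
cv2.imwrite("pics/w6c.png",c)
E
```

```text
time_s: 20.65
tool_pos: [463.7, -187.7, 109.7]
orientation: [-0.017, 0.973, 0.076, 0.216]
force: [0.6, -0.1, 0.2]
opening: 33.8
gripper_force: 0.0
time_s: 21.28
tool_pos: [403.2, -198.1, 194.5]
orientation: [-0.014, 0.973, 0.075, 0.217]
force: [0.1, -0.3, -1.0]
opening: 34.1
gripper_force: 0.0
[319.51636449 169.31946972]
[319.47236459 178.3844132 ]
```

View pics/w6c.png

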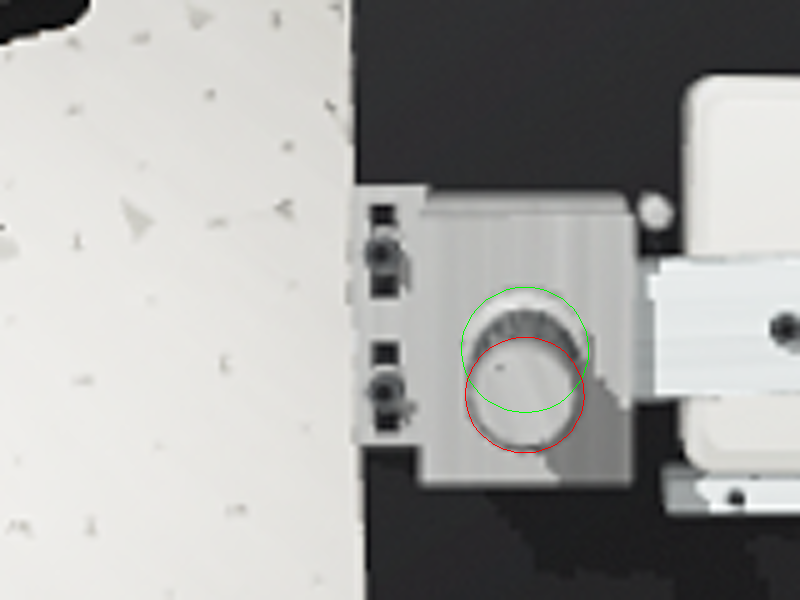

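The collar and handle coincide with the predicted home circles (crop centres (525,350) and (525,395)), so the pin is seated square and released. I'm handing it in.

```bash
python3 -c "
from workcell import manip
print(manip.job_done())"
```

```text
the job is handed in; nothing more can be done
None
```

The bar is down against the inside of the fork, the round-handled lock pin is through fork and bar with its collar on the upper jaw and released, and the job is handed in at about 21 s; `job_done` returned no verdict.

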